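# Turn an adapter plate over on the turn-over ramp

## Task

Pick the aluminium adapter plate off its rest block and hold it level, plain side up, above the top edge of the turn-over ramp, its long side pointing out over the tray and only its rear end (about a fifth) behind the edge. Drop it from a hand's breadth above, so that the edge trips it and it flips over and ends lying flat on the tray floor with its round boss up. Let the ramp do the turning, not the gripper, and leave the other things on the table where they are.

Things in the scene. Friction and masses are not known exactly. Their poses are not given: they have to be found in the camera images.
- plate_center (a point): Centre of the loose aluminium plate, slab 70 (x) x 46 (y) x 6 mm (z), about 60 g. Origin half-way through the slab. A round boss 32 mm across, 4 mm high, is on its -z face; the +z face is plain. It starts boss down (z up) on the rest block, slab centre 37 mm above the table, x roughly along the block; its 46 mm width overhangs the block 9 mm each side, to be gripped across from above.
- rest: Fixed black block on which the plate starts: 50 mm (x) by 28 mm (y) by 30 mm high, with a 6 mm thick foot 70 by 28 mm. Origin at the centre of its underside, on the table.
- ramp_edge (a point): Top of the ramp's free edge, mid-length (104 mm), 118 mm above the table. y runs along the edge, x points level, away from the ramp over the open tray, z up. A plate dropped level, its 70 mm side along this x, its centre 22 mm out (+x) from the edge (13 mm of it behind the edge) and 100 mm above it, is tripped and lands boss up. 13 to 30 mm out also works; at 0 it stays on the ramp, at 45 mm it misses.
- turnover: Fixed turn-over ramp and tray. Origin at the centre of the tray's underside; axes parallel to ramp_edge's. The ramp, a 3 mm aluminium sheet 104 mm wide, rises towards +x at 32 degrees, from x = -112 mm, z = 60 mm on two rear posts to its free, rolled edge (6 mm thick) at x = -25 mm. Below and in front of the edge is free space down to the tray.
- tray_floor (a point): Middle of the tray floor (top of its rubber mat), 8 mm above the table; axes parallel to ramp_edge's. The tray is a black open box, 240 mm (x) by 140 mm (y) outside, 4 mm walls, rim 32 mm above the table.
- lens_post: Bystander: lens on a post, 102 mm high, on a round foot 60 mm across. Origin at the centre of its underside.
- control_box: Bystander: white control box 70 x 110 x 45 mm with a black knob on top. Origin at the centre of its underside.
- fork_clamp: Bystander: flat steel fork clamp, about 95 x 34 x 12 mm. Origin on the table between its prongs.
Not all that is in view belongs to the job. Of the things that look like the part that bears plate_center, the smallest one is meant.

How it is judged:
On the way:
1. the plate is held level, plain side up, across and clear above the ramp's edge (contact force between plate and the fingers above 0.5 N and angle between plate_center's own z axis and vertical below 0.35 rad and z of plate_center in the frame of ramp_edge above 0.03 m and x of plate_center in the frame of ramp_edge between -0.02 and 0.05 m and y of plate_center in the frame of ramp_edge between -0.055 and 0.055 m), for 0.1 s.
At the end, for the whole second after the job is handed in: The plate lies still in the tray, boss up, flat on the floor within 10 degrees, its centre inside the tray walls and within 12 mm of the floor (angle between plate_center's own z axis and vertical above 2.97 rad and z of plate_center in the frame of tray_floor between -0.004 and 0.012 m and x of plate_center in the frame of tray_floor between -0.116 and 0.116 m and y of plate_center in the frame of tray_floor between -0.066 and 0.066 m and linear speed of plate below 0.02 m/s); the robot touches nothing.
It fails at once if the plate is turned over by the gripper: touched by the fingers while tilted between 40 and 137 degrees (contact force between plate and the fingers above 0.5 N and angle between plate_center's own z axis and vertical between 0.7 and 2.4 rad).
It fails at once if a bystander is moved by more than 30 mm (distance of any of lens_post, control_box, fork_clamp from where it was at the start of the episode above 0.03 m).
It also fails if it takes over 34 s, if anything falls off the work surface, if the arm or the gripper's body presses on something with over 40 N, if the wrist force passes 120 N, or if a joint passes its speed limit or range.

## Robot

A 6-joint arm with a two-finger parallel gripper is mounted at the origin on the work surface. World frame = base frame: x ahead of the robot, y to its left, z up, the work surface at z = 0. Lengths are in m, angles in rad, forces in N, time in s.
With the tool pointing down it reaches from about 0.325 to 0.875 m from the base axis. Payload 4.4 kg.
Tool frame: the origin (TCP) lies at the very end of the fingers, on their centre line; the grasp point (between the pads) lies 19 mm behind it; z points along the fingers, y is the direction in which the jaws open and shut (so a half turn about z gives the same grasp; the last joint's range is limited). The gripper opens to 85 mm and grips with 20 to 120 N. Pads are 22 mm wide; open, the fingers measure 114 mm over their backs; the gripper's body (76 mm by 85 mm) begins 54 mm behind the grasp point. The pads swing forward as they close: fully open they stand 13 mm farther back than shut.
Start: joints at [1.127, 0.207, 1.542, -0, 1.393, -0.15], TCP at [0.167, 0.55, 0.231] pointing down, gripper open.
Joint ranges: [-2.73, 2.73], [-0.86, 2.22], [0.23, 2.46], [-1.11, 4.25], [0.08, 2.63], [-2.82, 2.82]. Speed limits (rad/s): [2.79, 2.79, 3.14, 3.14, 3.14, 3.14].

## Interface

Orientations are given as [roll, pitch, yaw] about the fixed x, y, z axes, in that order (R = Rz(yaw) Ry(pitch) Rx(roll)).
In Python, from station import ctrl gives the robot as it stands.
- The arm moves only by the tool step_arm, never from a script. Its argument "plan" is a list of rows, each a list of 5 numbers: the shift along the world's x, y, z in cm, then the turn about the world's z in degrees, then the gripper's target within -1 to 1 (shut at 1, half-way at 0, fully open at -1). In form: [[tx, ty, tz, roll, jaw], ...]. A call has 1 to 12 rows; each row shifts and turns the commanded pose from where the row before left it; what a row does not reach is not made up. A row lasts 1/12 s, in which the tool goes at most 41.7 mm and 7.16 degrees, less where a joint would pass 70% of its speed; a pose out of reach is approached as far as the arm can. A call with a gripper value outside its range is refused whole. The fingers move at their own pace and stop on an object; "newtons" is the grip in N (left out, the last holds). Time passes only in rows, so rows that do not move let the fingers close. It gives the time, the measured TCP pose, the force and the opening at its end, in the units of the state.
- ctrl.sense(): the state, without advancing time (a new reading comes with each control period).
- ctrl.get_image(name): name is "scene" or "top" or "wrist"; returns the picture (384x512x3 uint8, red, green, blue); there is no depth.
- ctrl.get_calibration(name): a dict with "fx", "fy", "cx", "cy" (pixels), "rvec" (rotation vector, rad) and "tvec" (3), from world to camera coordinates, as OpenCV has them. Camera axes: x right, y down, z forward; pixel columns grow to the right and rows downward; lengths in m; the calibration is good to about 2 mm. The wrist camera is an equidistant fisheye: a pixel r from the principal point sees the ray r / f radians off the axis. A picture is of the moment at which its call begins: read the wrist's pose just before it. get_calibration takes no time and is no camera call; for the wrist camera it gives the pose at the moment of the call.
- ctrl.sign_off(): hands the job in, once; it reports no verdict.
The state is a dict: "time_s": time; "joints": joint angles; "qd": joint speeds; "joint_efforts": joint torques, N m; "eef_pos": TCP position; "eef_rot": TCP orientation; "ft_force": force on the tool from outside, world axes, zero at the start; "wrist_torque": the same for the moment, N m; "width": finger opening in m.
Only numpy, scipy, OpenCV 4.12 (cv2) and the standard library are available. Lean on these libraries where they do the work, as an engineer would, in place of code of your own. Each camera call takes 0.05 s, during which the arm holds its last target.

## Working session

There is one attempt and no reset: what is moved stays moved. The work goes in short steps, Python scripts to look and compute and a tool call to move; the robot and the scene stay as the last step left them, time stands still between calls to the robot, and variables do not carry over. Pictures are saved under pics/ and viewed, and the job is handed in when it is done.

Besides the shell and the picture viewer there is one more tool, called as name(argument=value, ...) on one line, values as JSON. step_arm: Moves the arm, as the interface text tells. Its arguments: {"type":"object","properties":{"plan":{"type":"array"},"newtons":{"type":"number"}},"required":["plan"]}

```bash
mkdir -p pics; ls; python3 - <<'E'
from station import ctrl
import cv2
s=ctrl.sense(); print(s)
for n in ("scene","top","wrist"):
    print(n,ctrl.get_calibration(n))
    im=ctrl.get_image(n); cv2.imwrite(f"pics/{n}0.png",cv2.cvtColor(im,cv2.COLOR_RGB2BGR))
E
```

```text
pics
{'time_s': 0.0, 'joints': array([ 1.12651752e+00,  2.07460177e-01,  1.54295665e+00,  3.15603218e-05,
        1.39350107e+00, -1.50505745e-01]), 'qd': array([ 0.00035163,  0.00024895, -0.00108632,  0.00068761,  0.0001742 ,
       -0.00021781]), 'joint_efforts': array([ 1.48251322e-03, -3.83040619e+01, -2.91596103e+01, -1.00622933e-04,
        1.04489495e-02, -1.84461683e-06]), 'eef_pos': array([0.16617556, 0.549673  , 0.23010167]), 'eef_rot': array([-3.13929835e+00, -3.79343976e-04,  2.84781356e+00]), 'ft_force': array([ 0.37072521,  0.45666711, -0.01775062]), 'wrist_torque': array([ 0.01003485, -0.04871265,  0.05389508]), 'width': 0.0851127786245356}
scene {'fx': 352.7571314886259, 'fy': 352.7571314886259, 'cx': 258.80065542689914, 'cy': 191.82847574364507, 'rvec': array([ 2.00066428,  0.96113733, -0.5120955 ]), 'tvec': array([-0.36726708, -0.15347012,  1.58981527])}
top {'fx': 376.53945549618805, 'fy': 376.53945549618805, 'cx': 255.04094645787296, 'cy': 195.61312023485775, 'rvec': array([ 2.16626569, -2.15500182,  0.17959925]), 'tvec': array([-0.02149069,  0.5896437 ,  1.28544891])}
wrist {'fx': 297.3186396354542, 'fy': 297.3186396354542, 'cx': 254.48606795010602, 'cy': 189.75372534778396, 'rvec': array([-2.32480031, -1.72597531, -0.25160186]), 'tvec': array([-0.57356646, -0.03772694,  0.37904871])}
```

View pics/scene0.png

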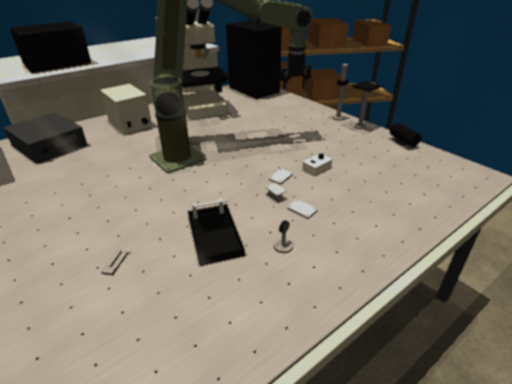

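View pics/top0.png

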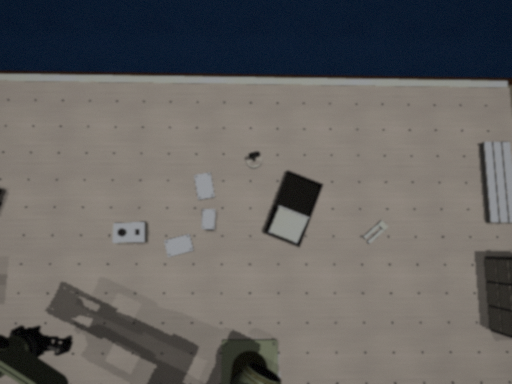

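View pics/wrist0.png

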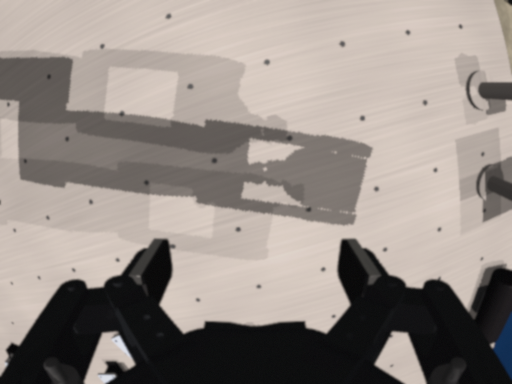

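The three plate-like candidates are:
- top (204,186) / scene (302,209): larger, lying on the table
- top (179,246) / scene (281,176): larger, lying on the table
- top (209,219) / scene (276,191): the smallest, and it looks raised

I choose the third and will check it in a close crop. The ramp is at top (290,224), and the tray is the black box around it.

```bash
cat > h.py <<'E'
import numpy as np, cv2
def cam(c):
    R,_=cv2.Rodrigues(np.array(c['rvec'])); t=np.array(c['tvec']); return R,t
def ray(c,uv,fish=False):
    R,t=cam(c); x=(uv[0]-c['cx'])/c['fx']; y=(uv[1]-c['cy'])/c['fy']
    if fish:
        r=np.hypot(x,y); d=np.array([np.sin(r)*x/r,np.sin(r)*y/r,np.cos(r)]) if r>0 else np.array([0,0,1.])
    else: d=np.array([x,y,1.])
    d=R.T@d; return -R.T@t, d/np.linalg.norm(d)
def atz(c,uv,z,fish=False):
    o,d=ray(c,uv,fish); return o+d*(z-o[2])/d[2]
def tri(rays):
    A=np.zeros((3,3));b=np.zeros(3)
    for o,d in rays:
        P=np.eye(3)-np.outer(d,d);A+=P;b+=P@o
    p=np.linalg.solve(A,b); return p,[np.linalg.norm((np.eye(3)-np.outer(d,d))@(p-o)) for o,d in rays]
def proj(c,p,fish=False):
    R,t=cam(c); q=R@np.array(p)+t
    if fish:
        th=np.arctan2(np.hypot(q[0],q[1]),q[2]); ph=np.arctan2(q[1],q[0]); return np.array([c['cx']+c['fx']*th*np.cos(ph),c['cy']+c['fy']*th*np.sin(ph)])
    return np.array([c['cx']+c['fx']*q[0]/q[2],c['cy']+c['fy']*q[1]/q[2]])
E
python3 - <<'E'
import cv2
t=cv2.imread('pics/top0.png');s=cv2.imread('pics/scene0.png')
a=cv2.resize(t[165:265,160:330],None,fx=4.5,fy=4.5,interpolation=cv2.INTER_CUBIC)
cv2.imwrite('pics/topcrop.png',a)
b=cv2.resize(s[155:270,180:330],None,fx=5,fy=5,interpolation=cv2.INTER_CUBIC);cv2.imwrite('pics/scenecrop.png',b)
from station import ctrl
from h import *
c=ctrl.get_calibration('top')
for n,uv,z in [('p1',(204,186),0.0),('p2',(209,219),.04),('p3',(179,246),0),('box',(129,232),.045),('lens',(253,160),0),('fork',(375,232),0),('tray',(304,173),.032)]:print(n,atz(c,uv,z).round(3))
E
```

```text
p1 [0.63  0.166 0.   ]
p2 [0.506 0.142 0.04 ]
p3 [0.413 0.25  0.   ]
box [0.46  0.415 0.045]
lens [ 0.728 -0.012  0.   ]
fork [ 0.466 -0.454  0.   ]
tray [ 0.674 -0.194  0.032]
```

View pics/topcrop.png

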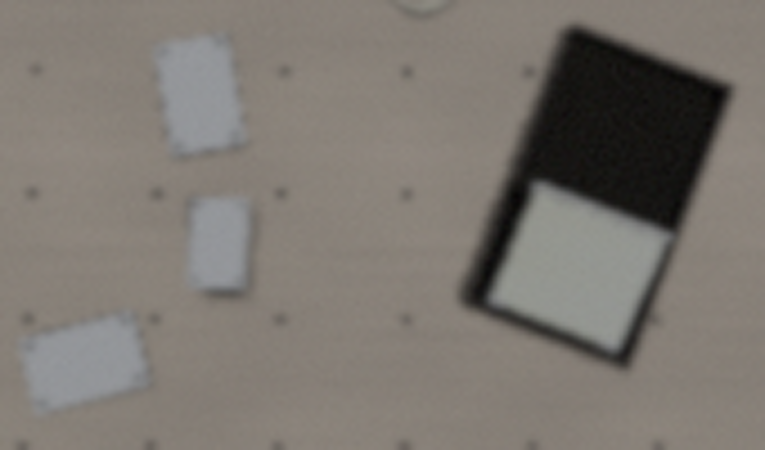

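View pics/scenecrop.png

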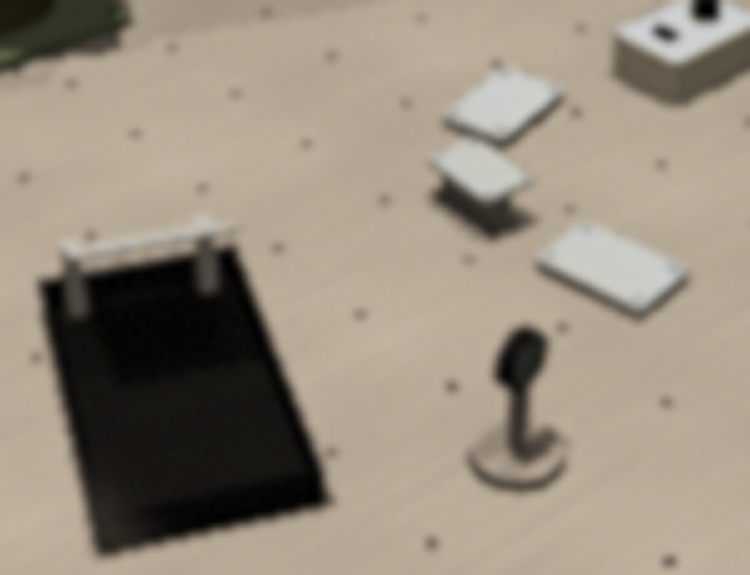

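The crops confirm it. The smallest plate, top crop (219,245) / scene crop (482,170), sits on a black block. The other two lie flat on the table and have corner holes. The ramp's free edge runs from (532,182) to (672,230) in the top crop, and in the scene crop it is the bright bar from about (62,247) to (235,228). Next I measure both.

```bash
python3 - <<'E'
from station import ctrl
from h import *
ct=ctrl.get_calibration('top');cs=ctrl.get_calibration('scene')
T=lambda x,y:((x+.5)/4.5+160-.5,(y+.5)/4.5+165-.5)
S=lambda x,y:((x+.5)/5+180-.5,(y+.5)/5+155-.5)
def tt(n,a,b): 
    p,e=tri([ray(ct,T(*a)),ray(cs,S(*b))]); print(n,p.round(4),np.round(e,4)); return p
# segment plate in both for blob rect
t=cv2.imread('pics/top0.png');s=cv2.imread('pics/scene0.png')
g=cv2.cvtColor(t,cv2.COLOR_BGR2HSV)
for nm,im,box in(('top',t,(165,160,265,330)),('scene',s,(155,180,270,330))):
    y0,x0,y1,x1=box; c=im[y0:y1,x0:x1]
    b=c[:,:,0].astype(int)-c[:,:,2].astype(int); 
    m=((b>-10)&(c.min(2)>110)).astype(np.uint8)
    n,l,st,ce=cv2.connectedComponentsWithStats(m)
    for i in range(1,n):
        if st[i,4]>40:
            r=cv2.minAreaRect(np.argwhere(l==i)[:,::-1].astype(np.float32)); print(nm,st[i],(ce[i]+[x0,y0]).round(2),r)
L=tt('edge L',(532,182),(235,228)); R=tt('edge R',(672,230),(62,247))
print('as z=.118', [atz(ct,T(*a),.118).round(4) for a in((532,182),(672,230))],[atz(cs,S(*a),.118).round(4) for a in((235,228),(62,247))])
print('tray', [atz(ct,T(*a),.032).round(4) for a in((570,28),(732,90),(627,365),(465,300))])
print('plate top z.04', [atz(ct,T(*a),.04).round(4) for a in((192,197),(250,199),(246,293),(189,290))])
tt('plate c',(220,245),(482,170))
E
```

```text
top [ 34   7  21  28 481] [203.89 185.57] ((44.0, 20.500001907348633), (26.63263702392578, 18.577085494995117), 80.53767395019531)
top [110  41  38  36 838] [288.25 223.91] ((128.29310607910156, 59.017242431640625), (30.639728546142578, 27.66860580444336), 21.801406860351562)
top [ 41  43  15  22 308] [207.87 218.2 ] ((48.0, 53.5), (21.0, 14.0), 90.0)
top [  4  68  30  25 519] [178.33 245.09] ((18.23529815673828, 79.94117736816406), (18.91777992248535, 28.134132385253906), 75.96376037597656)
scene [124   0  26  13 165] [316.72 160.55] ((137.00001525878906, 4.999998569488525), (10.733125686645508, 24.149534225463867), 63.43495178222656)
scene [ 91  15  21  13 171] [280.63 175.58] ((100.88001251220703, 20.34000015258789), (11.200000762939453, 19.0), 53.13010025024414)
scene [ 87  28  18  12 111] [275.46 188.77] ((95.62000274658203, 33.84000015258789), (16.0, 8.600000381469727), 36.869895935058594)
scene [109  45  28  17 251] [302.62 207.85] ((122.55110931396484, 52.8905143737793), (26.158485412597656, 10.934610366821289), 25.01689338684082)
edge L [ 0.5472 -0.0941  0.1146] [0.002 0.002]
edge R [ 0.511  -0.1962  0.1261] [0.0029 0.0029]
as z=.118 [array([ 0.5479, -0.0921,  0.118 ]), array([ 0.5131, -0.195 ,  0.118 ])] [array([ 0.5501, -0.0982,  0.118 ]), array([ 0.499 , -0.1937,  0.118 ])]
tray [array([ 0.6818, -0.1306,  0.032 ]), array([ 0.6326, -0.2594,  0.032 ]), array([ 0.4153, -0.1728,  0.032 ]), array([ 0.465 , -0.0468,  0.032 ])]
plate top z.04 [array([0.5435, 0.1661, 0.04  ]), array([0.5422, 0.1211, 0.04  ]), array([0.4693, 0.1228, 0.04  ]), array([0.4714, 0.1667, 0.04  ])]
plate c [0.5076 0.1453 0.0366] [0.0017 0.0017]
```

```bash
python3 - <<'E'
from station import ctrl
from h import *
from scipy.spatial.transform import Rotation as Ro
s=ctrl.sense();c=ctrl.get_calibration('wrist');R,t=cam(c)
Rt=Ro.from_euler('xyz',s['eef_rot']).as_matrix()
print(s['time_s'],'cam in tool',Rt.T@(-R.T@t-s['eef_pos']),'axis tool',Rt.T@R.T[:,2], 'world',R.T[:,2],'x',Rt.T@R.T[:,0])
E
```

```text
0.15 cam in tool [ 0.07292056 -0.00035773 -0.14261412] axis tool [-2.88119865e-01  2.77295853e-04  9.57594312e-01] world [ 0.27511088 -0.08476579 -0.9576684 ] x [-3.64920098e-05  9.99999954e-01 -3.00555162e-04]
```

step_arm(plan=[[2.7,-3.1,0,1.5,-1],[2.7,-3.1,0,1.5,-1],[2.7,-3.1,0,1.5,-1],[2.7,-3.1,0,1.5,-1],[2.7,-3.1,0,1.5,-1],[2.7,-3.1,0,1.5,-1],[2.7,-3.1,0,1.5,-1],[2.7,-3.1,0,1.5,-1],[2.7,-3.1,0,1.5,-1],[2.7,-3.1,0,1.5,-1],[2.7,-3.1,0,1.5,-1],[0,0,0,0.3,-1]], newtons=40)

```text
time_s: 1.15
eef_pos: [0.4679, 0.2038, 0.2313]
eef_rot: [-3.139, 0.003, 3.134]
ft_force: [0.4, 0.5, 0.3]
width: 0.0856
```

step_arm(plan=[[3.0,-3.0,-1,0,-1],[1.0,-2.0,-2,0,-1],[0,0,0,0,-1],[0,0,0,0,-1]])

```text
time_s: 1.48
eef_pos: [0.5012, 0.1599, 0.1999]
eef_rot: [-3.141, -0.004, 3.139]
ft_force: [-0.2, 0.1, -0.2]
width: 0.085
```

```bash
python3 - <<'E'
from station import ctrl
from h import *
import pickle
s=ctrl.sense();c=ctrl.get_calibration('wrist')
im=cv2.cvtColor(ctrl.get_image('wrist'),cv2.COLOR_RGB2BGR)
cv2.imwrite('pics/w1.png',im);pickle.dump((s,c),open('w1.pkl','wb'))
print(s['time_s'],s['eef_pos'],s['eef_rot'],proj(c,[.507,.144,.04],True),proj(c,[.53,-.143,.118],True))
E
```

```text
1.4833 [0.50115217 0.15988019 0.19990624] [-3.14145815 -0.00429581  3.13858197] [239.8318471 179.3666256] [ -9.56157785 219.53926142]
```

View pics/w1.png

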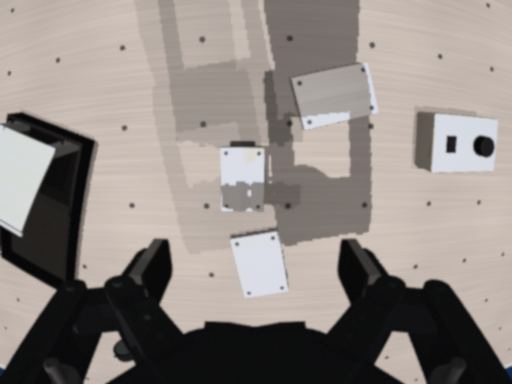

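The wrist view shows the plate at (243,179), with its block's foot showing at (242,144). The larger plate is at (259,263) and the ramp is at left (0-55,125-235). I'll take a crop for the corners.

```bash
python3 - <<'E'
import cv2
t=cv2.imread('pics/w1.png')
cv2.imwrite('pics/w1c.png',cv2.resize(t[135:225,205:285],None,fx=6.5,fy=6.5,interpolation=cv2.INTER_CUBIC))
cv2.imwrite('pics/w1r.png',cv2.resize(t[100:300,0:110],None,fx=3,fy=3,interpolation=cv2.INTER_CUBIC))
E
```

```text
(no output)
```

View pics/w1c.png

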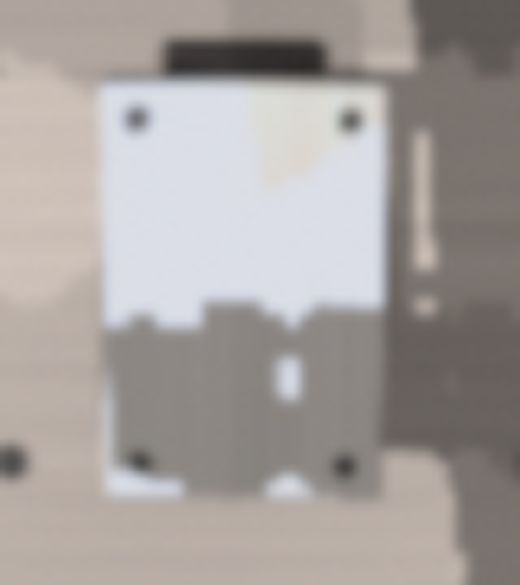

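View pics/w1r.png

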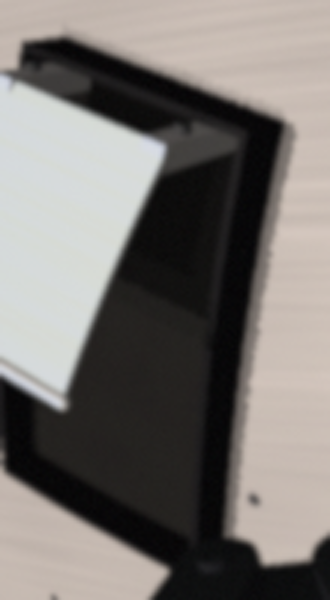

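```bash
python3 - <<'E'
from h import *
import pickle
from station import ctrl
s,c=pickle.load(open('w1.pkl','rb'))
W=lambda x,y:((x+.5)/6.5+205-.5,(y+.5)/6.5+135-.5)
P=[W(*a) for a in((101,85),(385,88),(382,497),(105,497))]
q=np.array([atz(c,p,.04,True) for p in P]);print(q.round(4),q.mean(0).round(4))
l=(q[2]+q[3]-q[0]-q[1])/2;w=(q[1]+q[2]-q[0]-q[3])/2
print(np.hypot(*l[:2]),np.degrees(np.arctan2(l[1],l[0])),np.hypot(*w[:2]),np.degrees(np.arctan2(w[1],w[0])))
ct=ctrl.get_calibration('top');cs=ctrl.get_calibration('scene')
T=lambda x,y:((x+.5)/4.5+160-.5,(y+.5)/4.5+165-.5)
pc=np.mean(P,0)
print(tri([ray(c,pc,True),ray(ct,T(220,245))]),tri([ray(c,pc,True),ray(cs,(275.9,189))]))
# per corner wrist+top
for a,b in zip(P,((189,290),(192,197),(250,199),(246,293))): pass
for a,b in zip(P,((246,293),(189,290),(192,197),(250,199))): print(tri([ray(c,a,True),ray(ct,T(*b))]))
E
```

```text
[[0.4731 0.1241 0.04  ]
 [0.4739 0.1691 0.04  ]
 [0.5426 0.169  0.04  ]
 [0.5426 0.1225 0.04  ]] [0.508  0.1462 0.04  ]
0.0691102562519633 -0.7439373256146974 0.04574198103910561 89.47491942662103
(array([0.50744397, 0.145071  , 0.03547916]), [np.float64(0.0013043211206451963), np.float64(0.001304321120645028)]) (array([0.50845716, 0.14618115, 0.03515104]), [np.float64(0.00014227077780229518), np.float64(0.0001422707778023819)])
(array([0.47097347, 0.1235166 , 0.04218302]), [np.float64(0.0019858003404913784), np.float64(0.0019858003404913554)])
(array([0.47236637, 0.16772495, 0.04268749]), [np.float64(0.0016978559923259708), np.float64(0.0016978559923259383)])
(array([0.54457682, 0.16797964, 0.03366471]), [np.float64(0.0012278786663272832), np.float64(0.001227878666327262)])
(array([0.54282804, 0.12172726, 0.03821345]), [np.float64(0.0006571821634809608), np.float64(0.0006571821634810381)])
```

step_arm(plan=[[0.7,-1.4,-3,-0.5,-1],[0,0,-3,0,-1],[0,0,-3,0,-1],[0,0,-3,0,-1],[0,0,-2.5,0,-1],[0,0,-2,0,-1],[0,0,-1.2,0,-1],[0,0,-0.5,0,-1],[0,0,0,0,-1],[0,0,0,0,-1]])

```text
time_s: 2.37
eef_pos: [0.5102, 0.1474, 0.0209]
eef_rot: [3.141, 0.002, 3.133]
ft_force: [0.8, -0.3, 0.9]
width: 0.0857
```

```bash
python3 - <<'E'
from station import ctrl
import cv2
s=ctrl.sense();print(s['time_s'],s['eef_pos'],s['eef_rot'],s['ft_force'])
cv2.imwrite('pics/w2.png',cv2.cvtColor(ctrl.get_image('wrist'),cv2.COLOR_RGB2BGR))
E
```

```text
2.3667 [0.51019269 0.14735064 0.02092666] [3.14122239e+00 2.15183301e-03 3.13307507e+00] [ 0.7890019  -0.31417901  0.86374508]
```

View pics/w2.png

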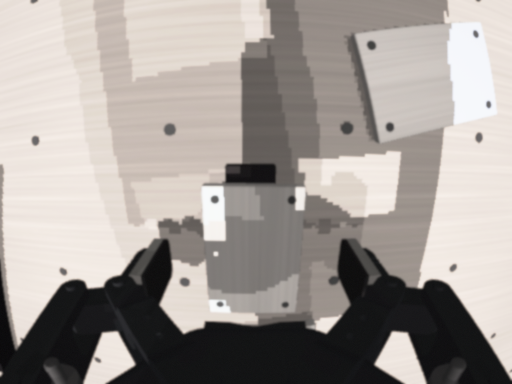

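The plate (205-303, 185-312) lies centred between the two open fingers, around column 255. I trim the pose slightly and close.

step_arm(plan=[[-0.2,-0.1,-0.3,0,-1],[0,0,0,0,0],[0,0,0,0,0.3],[0,0,0,0,0.6],[0,0,0,0,1],[0,0,0,0,1],[0,0,0,0,1],[0,0,0,0,1]], newtons=40)

```text
time_s: 3.08
eef_pos: [0.5076, 0.1457, 0.0173]
eef_rot: [-3.142, 0.001, 3.132]
ft_force: [-1.3, -1.5, 5.4]
width: 0.0452
```

step_arm(plan=[[0,0,0,0,1],[0,0,0.5,0,1],[0,0,1,0,1],[0,0,2,0,1],[0,0,2,0,1],[0,0,0,0,1]])

```text
time_s: 3.58
eef_pos: [0.5107, 0.1462, 0.076]
eef_rot: [3.14, 0.008, 3.132]
ft_force: [0.8, -0.0, -0.7]
width: 0.0449
```

```bash
python3 - <<'E'
from station import ctrl
import cv2
s=ctrl.sense();print(s['time_s'],s['eef_pos'],s['eef_rot'],s['ft_force'],s['width'])
cv2.imwrite('pics/w3.png',cv2.cvtColor(ctrl.get_image('wrist'),cv2.COLOR_RGB2BGR))
E
```

```text
3.5833 [0.51067009 0.14619866 0.07603308] [3.14044378 0.00829034 3.13238768] [ 0.82296624 -0.02224368 -0.69100199] 0.044925935817690506
```

View pics/w3.png

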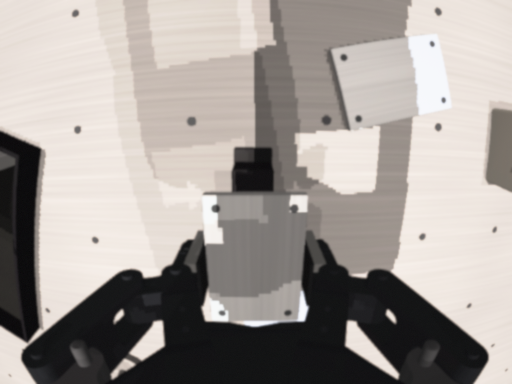

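step_arm(plan=[[0,0,3,0,1],[0,0,3,0,1],[0,-1,3,0,1],[0.5,-2.5,2.5,-2,1],[1,-3,2,-3,1],[1,-3,1.5,-3,1],[1,-3,1,-3,1],[1,-3,1,-3,1],[1,-3,0,-3,1],[1,-2,0,-2,1],[0,-1,0,-2,1],[0,0,0,0,1]])

```text
time_s: 4.63
eef_pos: [0.5716, -0.0713, 0.2402]
eef_rot: [-3.141, -0.003, 2.762]
ft_force: [-0.9, 0.1, -0.6]
width: 0.0447
```

step_arm(plan=[[0.5,-1,0,0,1],[0,0,0,0,1],[0,0,0,0,1]])

```text
time_s: 4.88
eef_pos: [0.5769, -0.0785, 0.2413]
eef_rot: [3.141, -0.001, 2.767]
ft_force: [-0.5, -0.1, -0.9]
width: 0.0448
```

```bash
python3 - <<'E'
from station import ctrl
import cv2,pickle
s=ctrl.sense();c=ctrl.get_calibration('wrist');print(s['time_s'],s['eef_pos'],s['eef_rot'],s['ft_force'],s['width'])
im=cv2.cvtColor(ctrl.get_image('wrist'),cv2.COLOR_RGB2BGR)
cv2.imwrite('pics/w4.png',im);pickle.dump((s,c),open('w4.pkl','wb'))
cv2.imwrite('pics/w4b.png',cv2.resize(im,(768,576),interpolation=cv2.INTER_CUBIC))
E
```

```text
4.8833 [ 0.57692975 -0.07850662  0.24127978] [ 3.14128937e+00 -1.06430868e-03  2.76686337e+00] [-0.50565182 -0.13619692 -0.8742484 ] 0.044827995514338366
```

View pics/w4b.png

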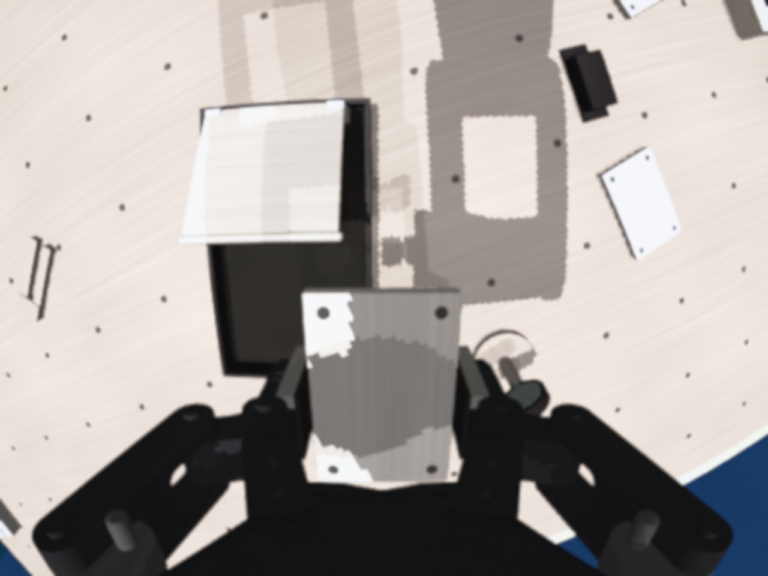

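The plate is held at about (383,385) in the enlarged view. The ramp's rolled edge runs from (181,240) to (342,238) and is nearly parallel to the plate's short side. I'll refine both from crops.

```bash
python3 - <<'E'
import cv2
t=cv2.imread('pics/w4.png')
cv2.imwrite('pics/w4r.png',cv2.resize(t[60:175,110:260],None,fx=5,fy=5,interpolation=cv2.INTER_CUBIC))
cv2.imwrite('pics/w4p.png',cv2.resize(t[185:330,190:320],None,fx=4,fy=4,interpolation=cv2.INTER_CUBIC))
E
```

```text
(no output)
```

View pics/w4r.png

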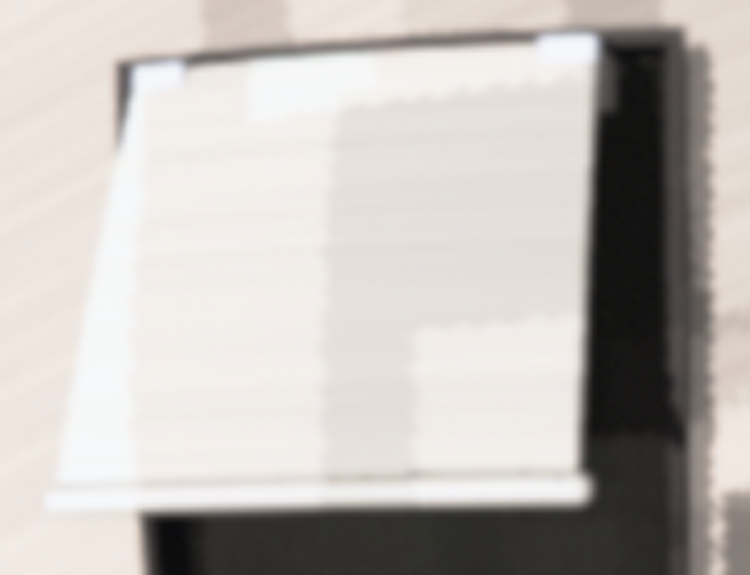

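View pics/w4p.png

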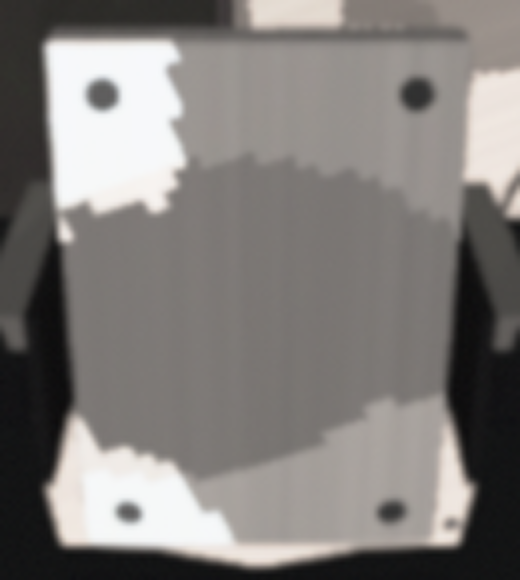

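```bash
cat > m.py <<'E'
from h import *
from scipy.spatial.transform import Rotation as Ro
def plate(s,c,P):
    n=[]
    for p in P:
        x=(p[0]-c['cx'])/c['fx'];y=(p[1]-c['cy'])/c['fy'];r=np.hypot(x,y);n.append([x*np.tan(r)/r,y*np.tan(r)/r])
    # rear-left, rear-right, front-right, front-left : plate x forward, y to right?(image right = +y world)
    obj=np.array([[-.035,-.023,.003],[-.035,.023,.003],[.035,.023,.003],[.035,-.023,.003]])
    ok,rv,tv=cv2.solvePnP(obj,np.array(n),np.eye(3),None,flags=cv2.SOLVEPNP_ITERATIVE)
    Rp=cv2.Rodrigues(rv)[0];R,t=cam(c)
    Rw=R.T@Rp; pw=R.T@(tv.ravel()-t)
    print('plate c',pw.round(4),'euler',np.degrees(Ro.from_matrix(Rw).as_euler('xyz')).round(1))
    Rt=Ro.from_euler('xyz',s['eef_rot']).as_matrix(); print('in tool',(Rt.T@(pw-s['eef_pos'])).round(4)); return pw,Rw
E
python3 - <<'E'
from m import *
import pickle
from station import ctrl
s,c=pickle.load(open('w4.pkl','rb'))
W=lambda x,y:((x+.5)/4+190-.5,(y+.5)/4+185-.5)
plate(s,c,[W(*a) for a in((45,42),(467,40),(437,545),(85,545))])
E_=lambda x,y:((x+.5)/5+110-.5,(y+.5)/5+60-.5)
e=[atz(c,E_(*a),.115,True) for a in((47,497),(592,489))]
m=(e[0]+e[1])/2;d=e[1]-e[0];print('edge',np.round(e,4),'mid',m.round(4),'len',np.hypot(*d[:2]),'x yaw',np.degrees(np.arctan2(-d[0],d[1])))
ct=ctrl.get_calibration('top');T=lambda x,y:((x+.5)/4.5+160-.5,(y+.5)/4.5+165-.5)
for a,b in (((47,497),(672,230)),((592,489),(532,182))): print(tri([ray(c,E_(*a),True),ray(ct,T(*b))]))
E
```

```text
plate c [ 0.5778 -0.0793  0.26  ] euler [  0.6  -1.3 -21. ]
in tool [-0.0011 -0.0004 -0.0188]
edge [[ 0.5058 -0.1944  0.115 ]
 [ 0.5463 -0.0929  0.115 ]] mid [ 0.5261 -0.1436  0.115 ] len 0.10926045441585913 x yaw -21.785280985003315
(array([ 0.50941345, -0.19386653,  0.11831784]), [np.float64(0.003755817231645025), np.float64(0.0037558172316451708)])
(array([ 0.54747595, -0.0927973 ,  0.11363081]), [np.float64(0.0009921192197067897), np.float64(0.00099211921970661)])
```

step_arm(plan=[[-1,-2,0,-0.6,1],[-1,-2,0,0,1],[-0.7,-2,-1,0,1],[-0.4,-1.2,-1.2,0,1],[0,0,-1.5,0,1],[0,0,-0.5,0,1],[0,0,0,0,1],[0,0,0,0,1]])

```text
time_s: 5.6
eef_pos: [0.5461, -0.1504, 0.1992]
eef_rot: [3.141, -0.001, 2.756]
ft_force: [0.7, -0.4, 0.1]
width: 0.0452
```

```bash
python3 - <<'E'
from station import ctrl
import cv2,pickle
s=ctrl.sense();c=ctrl.get_calibration('wrist');print(s['time_s'],s['eef_pos'],s['eef_rot'],s['ft_force'],s['width'])
im=cv2.cvtColor(ctrl.get_image('wrist'),cv2.COLOR_RGB2BGR)
cv2.imwrite('pics/w5.png',im);pickle.dump((s,c),open('w5.pkl','wb'))
cv2.imwrite('pics/w5b.png',cv2.resize(im[60:340,130:380],None,fx=2.1,fy=2.1,interpolation=cv2.INTER_CUBIC))
cv2.imwrite('pics/s5.png',cv2.resize(cv2.cvtColor(ctrl.get_image('scene'),cv2.COLOR_RGB2BGR)[155:275,170:320],None,fx=5,fy=5,interpolation=cv2.INTER_CUBIC))
E
```

```text
5.6 [ 0.5460567  -0.15035838  0.19920801] [ 3.14117919e+00 -1.36838378e-03  2.75638778e+00] [ 0.69037521 -0.36970252  0.06032762] 0.04521648772972588
```

View pics/w5b.png

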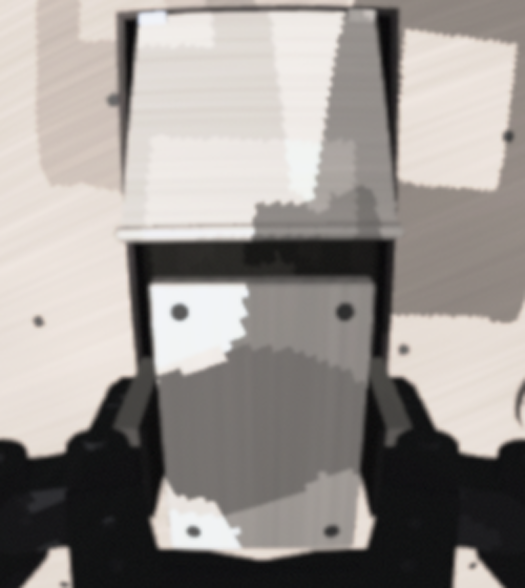

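View pics/s5.png

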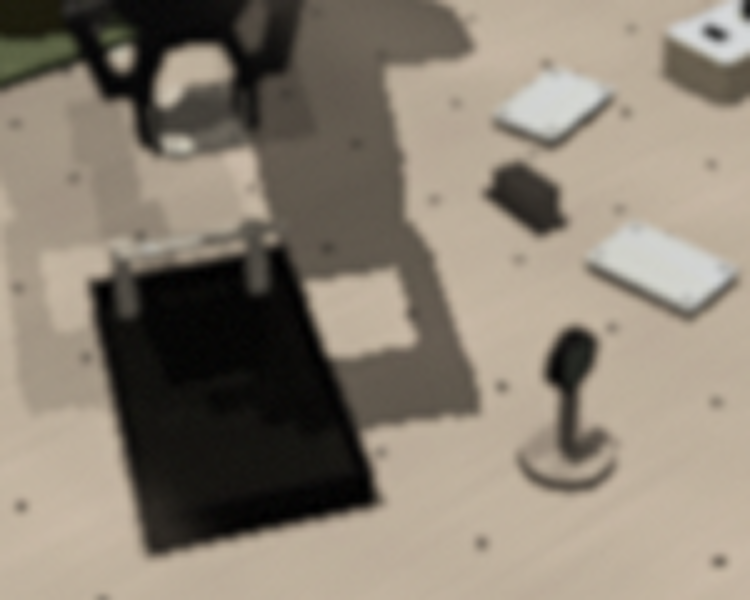

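The held plate (148-376, 281-548) is centred on the edge bar, which runs from (117,235) to (400,234) behind its rear end. Next I triangulate the edge from the two wrist views.

```bash
python3 - <<'E'
from m import *
import pickle
s4,c4=pickle.load(open('w4.pkl','rb'));s,c=pickle.load(open('w5.pkl','rb'))
W=lambda x,y:((x+.5)/2.1+130-.5,(y+.5)/2.1+60-.5)
pw,Rw=plate(s,c,[W(*a) for a in((148,282),(376,282),(356,548),(169,546))])
E_=lambda x,y:((x+.5)/5+110-.5,(y+.5)/5+60-.5)
e=[]
for a,b in (((47,497),(117,235)),((592,489),(400,234))):
    p,r=tri([ray(c4,E_(*a),True),ray(c,W(*b),True)]);e.append(p);print(p.round(4),np.round(r,4),atz(c,W(*b),.115,True).round(4))
e2=[atz(c,W(*b),.115,True) for b in((117,235),(400,234))]
for e in (e,e2):
    m=(e[0]+e[1])/2;d=e[1]-e[0];y=np.arctan2(-d[0],d[1]);u=np.array([np.cos(y),np.sin(y)]);v=np.array([-u[1],u[0]])
    print('mid',m.round(4),'yaw',np.degrees(y),'plate rel x,y,z',(pw-m)[:2]@u,(pw-m)[:2]@v,pw[2]-m[2])
E
```

```text
plate c [ 0.5455 -0.1504  0.2202] euler [  1.    0.6 -21.9]
in tool [ 0.0005 -0.0002 -0.021 ]
[ 0.5062 -0.1929  0.1183] [0.0004 0.0004] [ 0.5069 -0.1941  0.115 ]
[ 0.5474 -0.0938  0.1115] [0.0007 0.0007] [ 0.5469 -0.0945  0.115 ]
mid [ 0.5268 -0.1433  0.1149] yaw -22.593658483890643 plate rel x,y,z 0.020032786254066345 0.0006499673247206246 0.10532859780663756
mid [ 0.5269 -0.1443  0.115 ] yaw -21.888710667920204 plate rel x,y,z 0.01952687551587752 0.0012878639762513118 0.10524489274229523
```

The plate is about 20 mm out, 1 mm off in y, 102 mm above the edge top and level within 1°. I nudge it 2 mm out, let it settle and release.

step_arm(plan=[[0.2,-0.1,-0.2,0,1],[0,0,0,0,1],[0,0,0,0,1],[0,0,0,0,1],[0,0,0,0,-1],[0,0,0,0,-1],[0,0,0,0,-1],[0,0,0,0,-1],[0,0,0,0,-1],[0,0,0,0,-1]])

```text
time_s: 6.53
eef_pos: [0.5482, -0.1523, 0.1978]
eef_rot: [-3.142, 0.0, 2.755]
ft_force: [0.4, -0.3, -0.2]
width: 0.0855
```

step_arm(plan=[[0,0,1,0,-1],[0,0,1,0,-1],[0,0,1,0,-1],[0,0,1,0,-1],[0,0,0,0,-1],[0,0,0,0,-1],[0,0,0,0,-1],[0,0,0,0,-1],[0,0,0,0,-1]])

```text
time_s: 7.28
eef_pos: [0.5477, -0.1521, 0.2369]
eef_rot: [3.142, -0.002, 2.755]
ft_force: [0.1, -0.4, -0.3]
width: 0.0856
```

```bash
python3 - <<'E'
from station import ctrl
import cv2,pickle
s=ctrl.sense();c=ctrl.get_calibration('wrist');print(s['time_s'],s['eef_pos'],s['ft_force'],s['width'])
im=cv2.cvtColor(ctrl.get_image('wrist'),cv2.COLOR_RGB2BGR)
pickle.dump((s,c),open('w6.pkl','wb'))
cv2.imwrite('pics/w6.png',im)
cv2.imwrite('pics/s6.png',cv2.resize(cv2.cvtColor(ctrl.get_image('scene'),cv2.COLOR_RGB2BGR)[155:275,170:320],None,fx=5,fy=5,interpolation=cv2.INTER_CUBIC))
E
```

```text
7.2833 [ 0.5477337  -0.15212475  0.23690547] [ 0.07730576 -0.40999623 -0.34516389] 0.08561575351213385
```

View pics/w6.png

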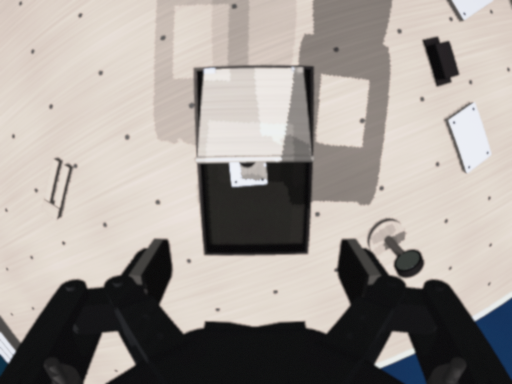

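View pics/s6.png

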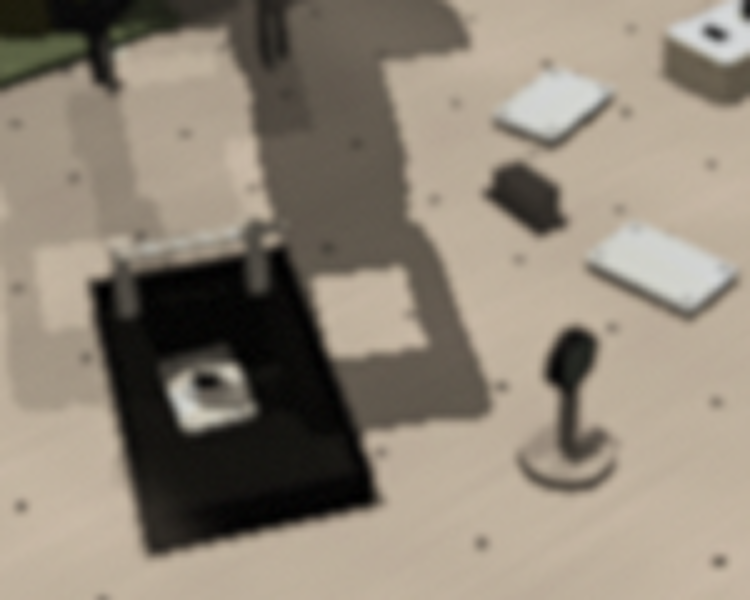

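The plate lies in the tray with the boss visible, at scene crop (208,390) and wrist (248,172), partly under the ramp. I check flatness and stillness before handing in.

```bash
python3 - <<'E'
from station import ctrl
from m import *
cs=ctrl.get_calibration('scene')
im=cv2.cvtColor(ctrl.get_image('scene'),cv2.COLOR_RGB2BGR)
cv2.imwrite('pics/s7.png',cv2.resize(im[215:250,195:230],None,fx=15,fy=15,interpolation=cv2.INTER_CUBIC))
cw=ctrl.get_calibration('wrist');w=cv2.cvtColor(ctrl.get_image('wrist'),cv2.COLOR_RGB2BGR)
cv2.imwrite('pics/w7.png',cv2.resize(w[145:200,210:290],None,fx=9,fy=9,interpolation=cv2.INTER_CUBIC))
S=lambda x,y:((x+.5)/5+170-.5,(y+.5)/5+155-.5)
q=np.array([atz(cs,S(*a),.014) for a in((160,360),(235,345),(257,410),(187,433))]);print(q.round(4),q.mean(0))
print([np.hypot(*(q[i]-q[i-1])[:2]).round(4) for i in range(4)],np.hypot(*(q[2]-q[0])[:2]),np.hypot(*(q[3]-q[1])[:2]))
E
```

```text
[[ 0.499  -0.1707  0.014 ]
 [ 0.5172 -0.1234  0.014 ]
 [ 0.5809 -0.1479  0.014 ]
 [ 0.5713 -0.1943  0.014 ]] [ 0.54211413 -0.15909565  0.014     ]
[np.float64(0.0761), np.float64(0.0507), np.float64(0.0683), np.float64(0.0474)] 0.08506168451337322 0.0892763219999243
```

View pics/s7.png

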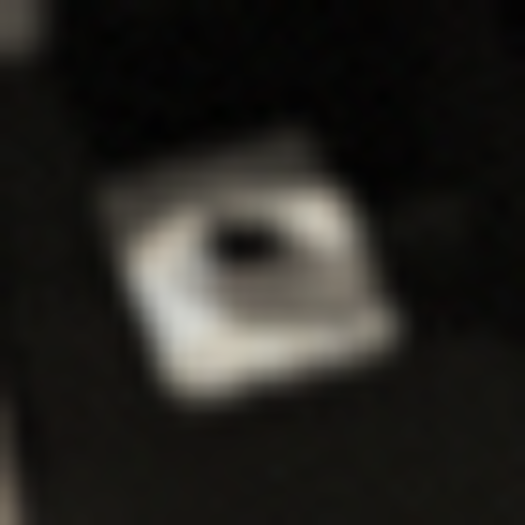

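View pics/w7.png

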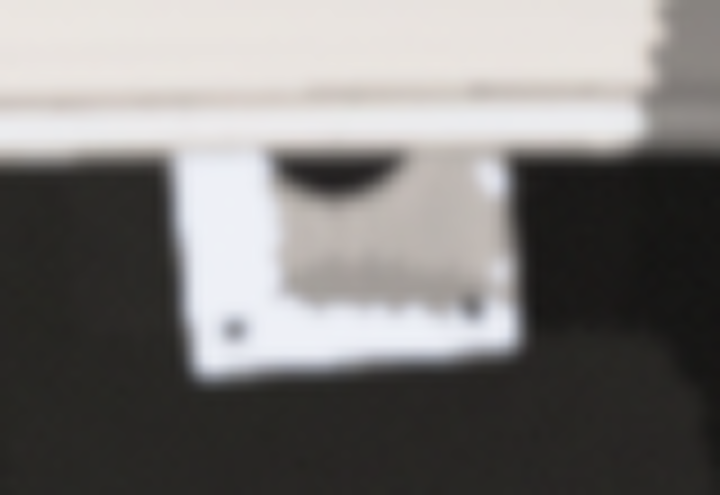

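```bash
python3 - <<'E'
from station import ctrl
from m import *
cs=ctrl.get_calibration('scene');cw=ctrl.get_calibration('wrist')
S=lambda x,y:((x+.5)/15+195-.5,(y+.5)/15+215-.5)
W=lambda x,y:((x+.5)/9+210-.5,(y+.5)/9+145-.5)
q=np.array([atz(cs,S(*a),.014) for a in((100,190),(320,140),(402,340),(178,400))]);print(q.round(4),q.mean(0))
print([np.hypot(*(q[i]-q[i-1])[:2]).round(4) for i in range(4)])
for a,b in (((178,400),(195,382)),((402,340),(522,355))):
    print(tri([ray(cs,S(*a)),ray(cw,W(*b),True)]),atz(cw,W(*b),.014,True))
s=ctrl.sense();print(s['time_s'],s['ft_force'])
E
```

```text
[[ 0.5008 -0.1733  0.014 ]
 [ 0.5168 -0.1261  0.014 ]
 [ 0.584  -0.1487  0.014 ]
 [ 0.5702 -0.1958  0.014 ]] [ 0.54294882 -0.16098004  0.014     ]
[np.float64(0.0729), np.float64(0.0499), np.float64(0.0709), np.float64(0.0491)]
(array([ 0.56781975, -0.19380169,  0.01125645]), [np.float64(0.0007443219645946515), np.float64(0.0007443219645947028)]) [ 0.56752303 -0.19264084  0.014     ]
(array([ 0.58204257, -0.1478584 ,  0.01209265]), [np.float64(0.0002853720226885663), np.float64(0.0002853720226886068)]) [ 0.581383   -0.14799217  0.014     ]
7.4833 [-0.61256765 -0.06241159 -0.77264739]
```

```bash
python3 -c "
from station import ctrl
print(ctrl.sign_off())"
```

```text
the job is handed in; nothing more can be done
None
```

I picked up the smallest plate (the one on the black rest block) across its width. I held it level, plain side up, over the ramp edge, about 20 mm out by measurement plus a last 2 mm nudge, and about 100 mm above the edge. I then opened the gripper and the ramp edge flipped it. The job was handed in at about 7.5 s; no verdict is reported.

**Plate, last checks:** It lies in the tray boss up, with its centre at about (0.543, -0.161). The outline measured at the height of a flat plate's top face is about 72 x 49.5 mm, against 70 x 46 mm nominal. The two front corners triangulate to 11–12 mm height, against 14 mm expected, which is within the measuring error and consistent with lying flat.

**Rear end not checked as well:** The ramp hides the rear end from the wrist camera, so I judged it only from the scene camera. I judged stillness only by eye, from scene pictures taken about 0.15 s apart.

**Robot and bystanders:** The gripper was open and about 120 mm above the ramp edge, touching nothing. The lens post looked unmoved in the scene pictures. I did not re-measure the control box or fork clamp, but the arm never went near them.

**Measurement that disagreed:** The ramp edge measured about 109 mm long, against 104 mm stated, but its midpoint agreed with the tray-based estimate to about 2 mm.

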